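# Third hand for a cabinet hinge

### The job

Slide the cabinet door along its plywood cradle until it is up against the wooden stop, and swing the cam lever right round until it clamps the door tight there. Then take the loose hinge and seat its cup fully home in the door's empty bore, square and with its arm pointing out over the door's edge like the hinge already fitted. Finish while still holding it: keep pressing the hinge down steadily with about 15 newtons so that a fitter can drive its screws; do not let go, and leave the mug, tape and screwdriver where they are.

Things in the scene. Friction and masses are not known exactly. Their poses are not given: they have to be found in the camera images.
- cradle: fixed plywood base, 230 (x) x 360 (y) x 12 mm; origin at the centre of its underside, x to the back, y to the left. On its top two side rails along y, 12 mm high (inner faces x = +-96.5, y -100 to +170 mm), guide the door with 1.5 mm play a side; the stop is at its +y end, the cam lever at its -y end
- stop: wooden batten fixed on the cradle at its +y end, 190 (x) x 26 (y) x 24 mm; origin at the middle of the foot of the face that the door meets (cradle y = +150, z = 12 mm); axes as the cradle's. The door is home when its end touches this face
- door: small cream cabinet door, loose, face down in the cradle, 190 (x) x 260 (y) x 19 mm, 0.5 to 0.9 kg; origin at the centre of its underside, axes as the cradle's. The -x edge is the hinge edge: one hinge is already screwed on (x -71, y -80 mm), its arm over the edge; the empty bore is at x -71, y +80 mm. It starts 5 to 14 mm short of the stop and slides with a push of under 8 N
- door_end (a point): middle of the door's +y end face, which goes against the stop
- door_near (a point): middle of the door's -y end face (190 mm long, 12 to 31 mm above the worktop): push here towards +y, best 50 mm to the -x side of the middle, clear of the cam, which bears 30 mm to the +x side of the middle
- bore (a point): centre of the mouth of the empty bore, in the door's upper face (31 mm above the worktop): round blind hole of 36 mm, chamfered, 13.5 mm deep, centre 24 mm in from the hinge edge. Axes as the door's, z up
- cam (a joint): angle of the cam lever (rad), grows as it swings clockwise from above. Lever direction in the cradle's frame: -70 degrees minus the value (0 degrees = +x). Starts open at 0 to 0.2; with the door home it meets the door at about 1.9 and is tight at about 2.0 (lever along the door's end, to -x); stays where left. Resists with 0.22 N m free, about 1 N m (14 N at 70 mm) when tight
- cam_pivot (a point): point on the lever's vertical pivot axis (cradle x = +30, y = -139 mm), at mid height of the lever; a bolt head stands 13 mm above this
- lever_end (a point): centre of the rounded end (11 mm radius) of the cam lever, 80 mm from the pivot, 38.5 mm above the worktop. The lever is a flat wooden bar 16 mm wide, from 32 to 45 mm above the worktop, over a round eccentric of 44 mm, 16 mm high, that bears on the door
- hinge: loose steel concealed hinge, rigid, 0.11 kg, standing on its cup; origin: centre of the cup's foot. Cup 34 mm across, 11.5 mm deep, foot bevelled to 29 mm; flange disc 41 mm, 2 mm thick, screw wings to y +-32 (x -5 to +16 mm). Arm 18 mm wide (y), z 15 to 29, x -3 to -63 mm. Grip the arm across y from above near the cup (x about -14), fingertips just above the flange (top z 13.5 mm)
- seat (a point): centre of the flange's underside, on the cup's axis, 11.5 mm above the foot; meets point bore when the cup is fully home
- tail (a point): far end of the hinge's arm, at x = -62, z = 22 mm of the hinge
- mug: white mug with dark spots, 82 x 114 x 91 mm, origin under its centre, a bystander left of the cradle
- tape: roll of tape, 96 mm across, 25 mm high, lying flat, origin under its centre, a bystander to the right
- screwdriver: screwdriver with a black handle, lying in front of the cradle to the left, roughly along y, a bystander

How it is judged:
By the outcome, as a careful person would: the job done as asked, in the order asked, and still so for the second after the job is handed in, while the arm keeps its last pose, push and grip.
It also fails if it takes over 58 s, if anything falls off the work surface, if the arm or the gripper's body presses on something with over 40 N, if the wrist force passes 120 N, or if a joint passes its speed limit or range.

### The arm

A 6-joint arm with a two-finger parallel gripper is mounted at the origin on a cart in front of the work surface, level with it; the furniture and walls round the work are solid. World frame = base frame: x ahead of the robot, y to its left, z up, the work surface at z = 0. Lengths are in mm, angles in rad, forces in N, time in s.
With the tool pointing down it reaches from about 350 to 975 mm from the base axis. Payload 17.4 kg.
Tool frame: the origin (TCP) lies at the very end of the fingers, on their centre line; the grasp point (between the pads) lies 19 mm behind it; z points along the fingers, y is the line along which they close (so a half turn about z gives the same grasp; the last joint's range is limited). The gripper opens to 85 mm and grips with 20 to 120 N. Pads are 22 mm wide; open, the fingers measure 114 mm over their backs; the gripper's body (76 mm by 85 mm) begins 54 mm behind the grasp point. The pads swing forward as they close: fully open they stand 13 mm farther back than shut.
Start: joints at [1.184, 0.116, 1.442, -0, 1.584, -0.038], TCP at [230.703, 634.357, 231.303] pointing down, gripper open.
Joint ranges: [-2.83, 2.83], [-0.83, 2.19], [0.07, 2.5], [-1.14, 4.28], [0.01, 3], [-2.97, 2.97]. Speed limits (rad/s): [1.89, 1.89, 2.22, 3.14, 3.14, 3.14].

### API

Orientations are given as a unit quaternion [w, x, y, z].
In Python, from station import * gives the robot as it stands.
- The arm moves only by the tool apply_moves, never from a script. Its argument "commands" is a list of rows, each a list of 3 entries, a list of its own where there are three numbers: the turn, a rotation vector about the tool's x, y, z in rad, then the shift along the tool's x, y, z in cm, then the finger opening in cm, from 0 to 8.54. In form: [[[ax, ay, az], [x, y, z], jaw], ...]. A call has 1 to 10 rows; each row shifts and turns the commanded pose from where the row before left it, along the tool's axes as they then stand; what a row does not reach is not made up. A row lasts 1/12 s, in which the tool goes at most 41.7 mm and 7.16 degrees, less where a joint would pass 70% of its speed; a pose out of reach is approached as far as the arm can. A call with a gripper value outside its range is refused whole. The fingers move at their own pace and stop on an object; "grip_force" is the grip in N (left out, the last holds). Time passes only in rows, so rows that do not move let the fingers close. It gives the time, the measured TCP pose, the force, the opening and the grip force at its end, in the units of the state.
- get_obs(): the state, without advancing time (a new reading comes with each control period).
- get_image(name): name is "scene" or "top"; returns a dict with "pixels" (420x560x3 uint8, blue, green, red), "fx", "fy", "cx", "cy" (pixels), "dist_coeffs" ([k1, k2, p1, p2, k3] as OpenCV has them; the pictures are not rectified), "world_from_camera" (4x4, takes a point from camera to world coordinates). Camera axes: x right, y up, looking along -z (the intrinsics and any distortion apply to the point x, -y, -z); pixel columns grow to the right and rows downward; lengths in mm; the calibration is good to about 2 mm. A picture is of the moment at which its call begins. There is no depth.
- hand_in(): hands the job in; it is judged then, once.
The state is a dict: "time_s": time; "joints": joint angles; "dq": joint speeds; "tau": joint torques, N m; "tool_pos": TCP position; "tool_rot": TCP orientation; "ft_force": force on the tool from outside, world axes, zero at the start; "ft_torque": the same for the moment, N m; "finger_gap": opening from 0.0 (shut) to 1.0 (fully open); "grip_force": force on a finger pad.
Only numpy, scipy, OpenCV 4.12 (cv2) and the standard library are available. Lean on these libraries where they do the work, as an engineer would, in place of code of your own. Each camera call takes 0.05 s, during which the arm holds its last target. There are 200 camera calls.

## Working session

There is one attempt and no reset: what is moved stays moved. The work goes in short steps, Python scripts to look and compute and a tool call to move; the robot and the scene stay as the last step left them, time stands still between calls to the robot, and variables do not carry over. Pictures are saved under pics/ and viewed, at most 13 in all, crops included, and the job is handed in when it is done.

Besides the shell and the picture viewer there is one more tool, called after "Request:" as name(argument=value, ...) on one line, values as JSON. apply_moves: Moves the arm, as the interface text tells. Its arguments: {"type":"object","properties":{"commands":{"type":"array"},"grip_force":{"type":"number"}},"required":["commands"]}

```bash
ls; mkdir -p pics
python3 - <<'E'
from station import *
import cv2,numpy as np
o=get_obs();print(o)
for n in("scene","top"):
    d=get_image(n);cv2.imwrite(f"pics/{n}0.png",d["pixels"]);print(n,d["fx"],d["fy"],d["cx"],d["cy"],d["dist_coeffs"]);print(np.round(d["world_from_camera"],3))
E
```

```text
pics
{'time_s': 0.0, 'joints': array([ 1.18419178e+00,  1.16473790e-01,  1.44222717e+00, -1.05402734e-05,
        1.58402374e+00, -3.78179154e-02]), 'dq': array([-5.00611539e-04,  3.75203290e-04,  2.05821776e-05,  2.00114651e-05,
       -1.90491675e-03,  4.52977449e-04]), 'tau': array([ 4.36558461e-03, -7.31985855e+01, -6.32498503e+01,  2.73530532e-04,
        6.30755021e-03, -2.67252290e-05]), 'tool_pos': array([230.63933671, 634.17733911, 230.59405555]), 'tool_rot': array([-1.14065820e-04,  1.73510723e-01,  9.84831817e-01, -5.54437520e-04]), 'ft_force': array([-0.91703003,  0.09726511,  0.11963397]), 'ft_torque': array([ 0.0245575 , -0.02793872,  0.05880918]), 'grip_force': 0.0, 'finger_gap': 1.0013639977068167}
scene 427.6592502171383 427.6592502171383 273.91039223074785 217.0520793879121 [-0.00204721  0.          0.          0.          0.        ]
[[ 8.14000e-01  2.93000e-01 -5.01000e-01 -1.61450e+01]
 [-5.80000e-01  4.08000e-01 -7.05000e-01 -7.80494e+02]
 [-2.00000e-03  8.65000e-01  5.02000e-01  6.29397e+02]
 [ 0.00000e+00  0.00000e+00  0.00000e+00  1.00000e+00]]
top 545.9395802077629 545.9395802077629 285.5299065376008 210.94710228434917 [-0.22145099  0.          0.          0.          0.        ]
[[-1.380000e-01  7.860000e-01 -6.030000e-01 -5.099820e+02]
 [-9.900000e-01 -1.200000e-01  7.000000e-02  1.440510e+02]
 [-1.700000e-02  6.070000e-01  7.950000e-01  1.451318e+03]
 [ 0.000000e+00  0.000000e+00  0.000000e+00  1.000000e+00]]
```

View pics/top0.png

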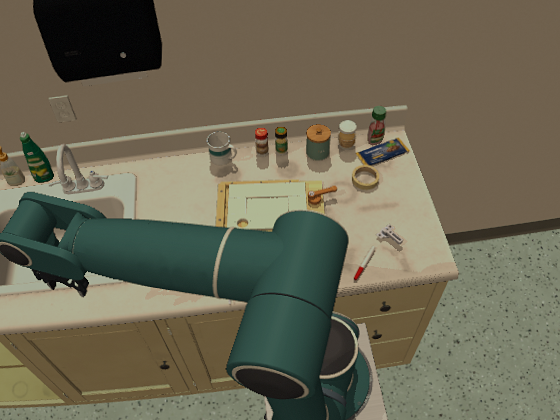

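View pics/scene0.png

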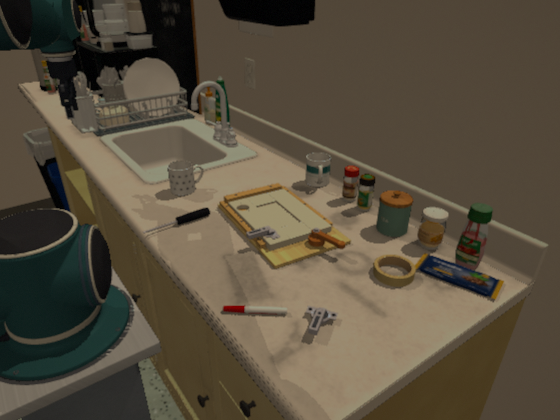

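Top view: cradle at about (217–330, 180–232), cam lever at (322,192), loose hinge at (390,236); scene view: hinge at (318,318), cradle (220–350, 185–255), lever (325,238). I'll make helpers and enlarged crops.

```bash
cat > h.py <<'E'
from station import *
import cv2,numpy as np
from scipy.spatial.transform import Rotation as R
def cam(d):
    K=np.array([[d["fx"],0,d["cx"]],[0,d["fy"],d["cy"]],[0,0,1.]]);return K,np.array(d["dist_coeffs"],float),np.array(d["world_from_camera"])
def ray(d,px):
    K,D,T=cam(d);u=cv2.undistortPoints(np.array(px,float).reshape(-1,1,2),K,D)[:,0]
    v=np.c_[u[:,0],-u[:,1],-np.ones(len(u))]@T[:3,:3].T
    return T[:3,3],v
def plane(d,px,z):
    o,v=ray(d,px);return o+v*((z-o[2])/v[:,2])[:,None]
def proj(d,P):
    K,D,T=cam(d);c=(np.array(P,float).reshape(-1,3)-T[:3,3])@T[:3,:3]
    return cv2.projectPoints(c*[1,-1,-1],np.zeros(3),np.zeros(3),K,D)[0][:,0]
def crop(im,x,y,w,h,s):return cv2.resize(im[y:y+h,x:x+w],None,fx=s,fy=s,interpolation=cv2.INTER_CUBIC)
E
python3 - <<'E'
from h import *
s=get_image("scene");t=get_image("top")
a=crop(t["pixels"],205,170,133,75,6)
b=crop(s["pixels"],210,180,145,83,5)
c=crop(s["pixels"],290,295,60,50,4); e=crop(t["pixels"],360,215,60,50,4)
out=np.zeros((600,800,3),np.uint8)
a=cv2.resize(a,(600,338));out[:338,:600]=a
b=cv2.resize(b,(455,260));out[339:599,:455]=b
out[339:539,456:696]=c;out[0:166,600:800]=cv2.resize(e,(200,166))
cv2.imwrite("pics/c1.png",out)
print(plane(t,[(217,181),(390,236),(318,195),(365,178),(322,205)],12).round())
print(plane(s,[(286,186),(220,205),(182,190),(395,272),(318,325),(272,257),(347,235)],12).round())
E
```

```text
[[ 749.  235.   12.]
 [ 431. -302.   12.]
 [ 633. -102.   12.]
 [ 684. -278.   12.]
 [ 589. -108.   12.]]
[[ 750.  229.   12.]
 [ 510.  240.   12.]
 [ 460.  401.   12.]
 [ 682. -290.   12.]
 [ 422. -316.   12.]
 [ 482.  -71.   12.]
 [ 704. -106.   12.]]
```

View pics/c1.png

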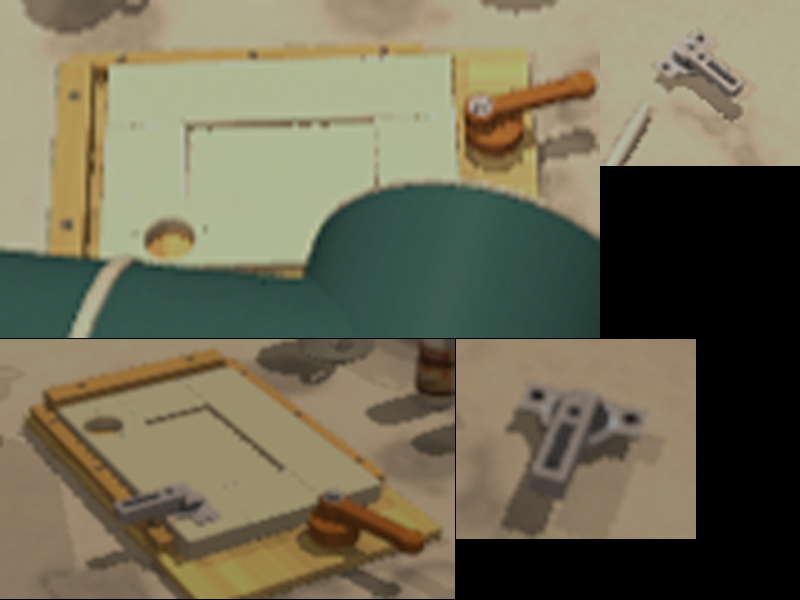

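Run:
```python
from h import *
s=get_image("scene");t=get_image("top")
f=lambda x,y:(210+x/3.138,180+(y-339)/3.138)      # composite -> scene
print("door top -x+y,-x-y,+x-y,+x+y");P=[f(60,404),f(178,541),f(381,478),f(224,366)];print(plane(s,P,31).round(1))
print("cradle -y back corner, lever end, bolt, bore");
print(plane(s,[f(441,530)],12).round(1),plane(s,[f(414,541)],40).round(1),plane(s,[f(331,497)],51.5).round(1),plane(s,[f(104,425)],31).round(1))
g=lambda x,y:(205+x*133/600,170+y*75/338)
print("top: +x+y door, +x-y door, bolt, lever end, bore, cradle back right")
print(plane(t,[g(108,62),g(452,55)],31).round(1),plane(t,[g(481,105)],51.5).round(1),plane(t,[g(583,83)],45).round(1),plane(t,[g(170,239)],31).round(1),plane(t,[g(529,50)],12).round(1))
k=lambda x,y:(290+(x-456)/4,295+(y-339)/4)
print("hinge: arm tail top mid, arm cup end, wing L hole, wing R hole")
print(plane(s,[k(548,474),k(576,398)],29).round(1),plane(s,[k(537,394),k(632,420)],13.5).round(1))
q=lambda x,y:(360+(x-600)*.3,215+y*.3)
print(plane(t,[q(737,90),q(690,47)],29).round(1),plane(t,[q(663,67),q(700,38)],13.5).round(1))
```

```text
door top -x+y,-x-y,+x-y,+x+y
[[529.  216.7  31. ]
 [487.2 -41.1  31. ]
 [685.  -63.   31. ]
 [703.9 191.1  31. ]]
cradle -y back corner, lever end, bolt, bore
[[ 691.2 -132.2   12. ]] [[ 630.7 -160.6   40. ]] [[607.7 -86.2  51.5]] [[541.1 157.1  31. ]]
top: +x+y door, +x-y door, bolt, lever end, bore, cradle back right
[[713.3 193.4  31. ]
 [680.2 -65.3  31. ]] [[612.3 -75.6  51.5]] [[ 626.9 -155.    45. ]] [[540.3 161.7  31. ]] [[ 692.2 -127.4   12. ]]
hinge: arm tail top mid, arm cup end, wing L hole, wing R hole
[[ 395.4 -330.9   29. ]
 [ 441.2 -298.4   29. ]] [[ 438.4 -271.7   13.5]
 [ 465.7 -315.1   13.5]]
[[ 392.1 -326.3   29. ]
 [ 447.8 -294.1   29. ]] [[ 439.2 -266.9   13.5]
 [ 467.3 -311.3   13.5]]
```

Cradle yaw ≈ -7.6°, bolt at (610,-81), bore (541,160) in both views, and the sizes check (250 mm between them). Hinge at about (443,-296), tail towards (393,-328). Next I move behind the door's near end.

Request:
apply_moves(commands=[[[0,0,-0.108],[0,0,0],0],[[0,0,-0.108],[0,0,0],0],[[0,0,0],[-1.95,-3.35,0],0],[[0,0,0],[-1.95,-3.35,0],0],[[0,0,0],[-1.95,-3.35,0],0],[[0,0,0],[-1.95,-3.35,0],0],[[0,0,0],[-1.95,-3.35,0],0],[[0,0,0],[-1.95,-3.35,0],0],[[0,0,0],[-1.95,-3.35,0],0],[[0,0,0],[-1.95,-3.35,0],0]])

```text
time_s: 1.13
tool_pos: [350.0, 346.3, 231.4]
tool_rot: [0.0, 0.066, 0.998, 0.0]
ft_force: [0.8, 0.5, 0.6]
finger_gap: 0.002
grip_force: 0.0
```

Request:
apply_moves(commands=[[[0,0,0],[-1.95,-3.35,0],0],[[0,0,0],[-1.95,-3.35,0],0],[[0,0,0],[-1.95,-3.35,0],0],[[0,0,0],[-1.95,-3.35,0],0],[[0,0,0],[-1.95,-3.35,0],0],[[0,0,0],[-1.95,-3.35,0],0],[[0,0,0],[-1.95,-3.35,0],0],[[0,0,0],[-1.95,-3.35,0],0],[[0,0,0],[-1.95,-3.35,0],0],[[0,0,0],[-1.95,-3.35,0],0]])

```text
time_s: 1.97
tool_pos: [499.0, -11.9, 231.6]
tool_rot: [0.0, 0.066, 0.998, 0.0]
ft_force: [0.9, 0.8, -0.3]
finger_gap: 0.001
grip_force: 0.0
```

Request:
apply_moves(commands=[[[0,0,0],[-2,-3.2,0],0],[[0,0,0],[-1.9,-3.2,0],0],[[0,0,0],[0,0,4],0],[[0,0,0],[0,0,4],0],[[0,0,0],[0,0,4],0],[[0,0,0],[0,0,4],0],[[0,0,0],[0,0,3],0],[[0,0,0],[0,0,1.7],0],[[0,0,0],[0,0,0],0],[[0,0,0],[0,0,0],0]])

```text
time_s: 2.8
tool_pos: [528.7, -78.4, 24.3]
tool_rot: [-0.001, 0.066, 0.998, 0.0]
ft_force: [0.0, -0.4, 1.2]
finger_gap: 0.002
grip_force: 0.0
```

Run:
```python
from h import *
s=get_image("scene");t=get_image("top")
out=np.zeros((600,800,3),np.uint8)
out[:300,:560]=cv2.resize(crop(t["pixels"],205,170,140,75,4),(560,300))
out[300:600,:525]=crop(s["pixels"],200,180,175,100,3)
out[300:540,526:796]=crop(s["pixels"],290,295,54,48,5)
cv2.imwrite("pics/c2.png",out);print(get_obs()["tool_pos"])
```

```text
[529.87921571 -78.57691077  26.15436957]
```

View pics/c2.png

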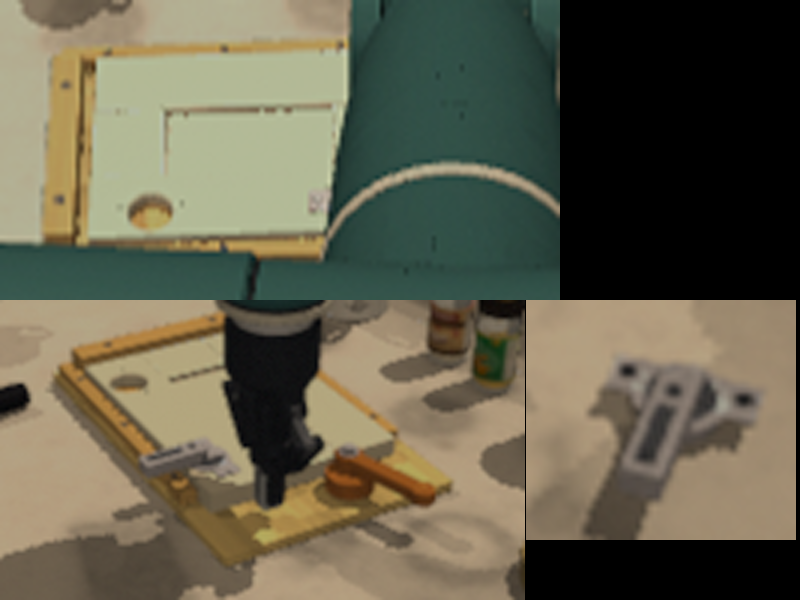

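The fingertips stand on the cradle behind the door's near end, left of the cam; the bore and stop gap are visible. Push.

Request:
apply_moves(commands=[[[0,0,0],[0,0.4,0],0],[[0,0,0],[0,0.4,0],0],[[0,0,0],[0,0.4,0],0],[[0,0,0],[0,0.3,0],0],[[0,0,0],[0,0.2,0],0]])

```text
time_s: 3.32
tool_pos: [531.4, -61.0, 24.6]
tool_rot: [0.0, 0.066, 0.998, -0.0]
ft_force: [0.5, 0.8, 1.1]
finger_gap: 0.003
grip_force: 0.0
```

Request:
apply_moves(commands=[[[0,0,0],[0,0.1,0],0],[[0,0,0],[0,0.1,0],0],[[0,0,0],[0,0.1,0],0]])

```text
time_s: 3.57
tool_pos: [531.7, -58.6, 24.5]
tool_rot: [0.0, 0.066, 0.998, -0.0]
ft_force: [0.0, -2.1, 2.1]
finger_gap: -0.0
grip_force: 1.3
```

Request:
apply_moves(commands=[[[0,0,0],[0,0.15,0],0],[[0,0,0],[0,0.15,0],0],[[0,0,0],[0,0.1,0],0]])

```text
time_s: 3.82
tool_pos: [532.1, -55.2, 24.5]
tool_rot: [-0.0, 0.066, 0.998, -0.001]
ft_force: [-3.0, -9.5, 4.2]
finger_gap: -0.002
grip_force: 5.3
```

Request:
apply_moves(commands=[[[0,0,0],[0,0.1,0],0],[[0,0,0],[0,0.1,0],0]])

```text
time_s: 3.98
tool_pos: [532.3, -53.4, 24.5]
tool_rot: [-0.0, 0.066, 0.998, -0.001]
ft_force: [-3.7, -8.6, 5.5]
finger_gap: 0.001
grip_force: 5.4
```

Request:
apply_moves(commands=[[[0,0,0],[0,0.1,0],0],[[0,0,0],[0,0.1,0],0]])

```text
time_s: 4.15
tool_pos: [532.5, -51.5, 24.5]
tool_rot: [-0.0, 0.066, 0.998, -0.001]
ft_force: [-4.7, -12.7, 5.9]
finger_gap: -0.001
grip_force: 7.4
```

Request:
apply_moves(commands=[[[0,0,0],[0,0.1,0],0],[[0,0,0],[0,0.1,0],0]])

```text
time_s: 4.32
tool_pos: [532.6, -49.8, 24.5]
tool_rot: [-0.0, 0.066, 0.998, -0.001]
ft_force: [-5.9, -12.8, 5.7]
finger_gap: -0.001
grip_force: 7.4
```

Request:
apply_moves(commands=[[[0,0,0],[0,0.1,0],0],[[0,0,0],[0,0.05,0],0]])

```text
time_s: 4.48
tool_pos: [532.8, -48.3, 24.5]
tool_rot: [-0.0, 0.066, 0.998, -0.001]
ft_force: [-6.1, -12.7, 6.3]
finger_gap: -0.003
grip_force: 7.4
```

Run:
```python
from h import *
s=get_image("scene");t=get_image("top")
out=np.zeros((600,800,3),np.uint8)
out[:300,:560]=cv2.resize(crop(t["pixels"],205,170,140,75,4),(560,300))
out[300:600,:525]=crop(s["pixels"],200,180,175,100,3)
cv2.imwrite("pics/c3.png",out);print(get_obs())
```

```text
{'time_s': 4.5833, 'joints': array([-0.13673083, -0.05137942,  1.96028727, -0.00235183,  1.23326519,
       -1.57378413]), 'dq': array([-0.00074935, -0.00026682,  0.00025973,  0.00330128, -0.00180308,
       -0.00095721]), 'tau': array([  6.25073925, -49.67685699, -55.58775544,   3.12915847,
        -1.02830674,   0.09447916]), 'tool_pos': array([532.80335241, -48.21675688,  24.44545994]), 'tool_rot': array([-3.66925879e-04,  6.64327748e-02,  9.97790244e-01, -1.08648876e-03]), 'ft_force': array([ -5.72591624, -11.40257032,   5.85059897]), 'ft_torque': array([-1.78824922,  0.8718191 ,  0.08988138]), 'grip_force': 7.003077888221014, 'finger_gap': -0.0011476322572627714}
```

View pics/c3.png

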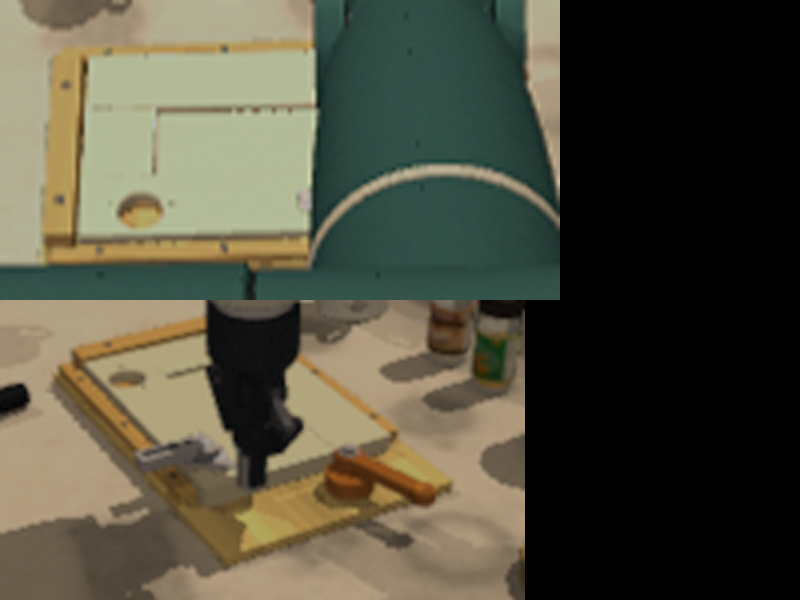

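The door is almost at the stop (edge at about composite (85,60)–(78,235)), but the force hasn't risen; push on.

Request:
apply_moves(commands=[[[0,0,0],[0,0.1,0],0],[[0,0,0],[0,0,0],0]])

```text
time_s: 4.75
tool_pos: [532.9, -47.2, 24.5]
tool_rot: [-0.0, 0.066, 0.998, -0.001]
ft_force: [-5.2, -10.9, 6.4]
finger_gap: 0.0
grip_force: 7.1
```

Request:
apply_moves(commands=[[[0,0,0],[0,0.1,0],0],[[0,0,0],[0,0,0],0]])

```text
time_s: 4.92
tool_pos: [533.1, -46.2, 24.4]
tool_rot: [-0.0, 0.066, 0.998, -0.001]
ft_force: [-4.7, -11.7, 6.2]
finger_gap: 0.001
grip_force: 7.1
```

Request:
apply_moves(commands=[[[0,0,0],[0,0.1,0],0],[[0,0,0],[0,0,0],0]])

```text
time_s: 5.08
tool_pos: [533.2, -45.7, 24.5]
tool_rot: [-0.0, 0.066, 0.998, -0.002]
ft_force: [-5.8, -15.5, 5.9]
finger_gap: -0.003
grip_force: 9.5
```

Request:
apply_moves(commands=[[[0,0,0],[0,0.1,0],0],[[0,0,0],[0,0,0],0]])

```text
time_s: 5.25
tool_pos: [533.2, -45.5, 24.5]
tool_rot: [-0.0, 0.066, 0.998, -0.002]
ft_force: [-5.3, -23.5, 6.2]
finger_gap: 0.001
grip_force: 13.6
```

Request:
apply_moves(commands=[[[0,0,0],[0,0.05,0],0],[[0,0,0],[0,0,0],0]])

```text
time_s: 5.42
tool_pos: [533.3, -45.4, 24.5]
tool_rot: [-0.0, 0.067, 0.998, -0.003]
ft_force: [-7.0, -27.2, 6.2]
finger_gap: -0.004
grip_force: 15.0
```

Door is home (force rose to 27 N without motion). Back off, lift over the lever, to its +x side.

Request:
apply_moves(commands=[[[0,0,0],[0,-1.2,0],0],[[0,0,0],[0,-1.3,0],0],[[0,0,0],[0,0,-3.3],0],[[0,0,0],[0,0,-3.3],0],[[0,0,0],[-3.4,-1.4,0],0],[[0,0,0],[-3.4,-1.4,0],0],[[0,0,0],[-3.4,-1.4,0],0],[[0,0,0],[-3.3,-1.4,0],0],[[0,0,0],[0,0,0],0],[[0,0,0],[0,0,0],0]])

```text
time_s: 6.25
tool_pos: [657.1, -142.0, 88.8]
tool_rot: [-0.001, 0.067, 0.998, 0.0]
ft_force: [0.2, 0.7, -0.3]
finger_gap: -0.0
grip_force: 0.0
```

Run:
```python
from h import *
s=get_image("scene");t=get_image("top")
out=np.zeros((600,800,3),np.uint8)
out[:300,:560]=cv2.resize(crop(t["pixels"],205,170,140,75,4),(560,300))
out[300:600,:525]=crop(s["pixels"],200,180,175,100,3)
cv2.imwrite("pics/c4.png",out);print(get_obs()["tool_pos"])
```

```text
[ 656.10966754 -140.92386844   89.76512445]
```

View pics/c4.png

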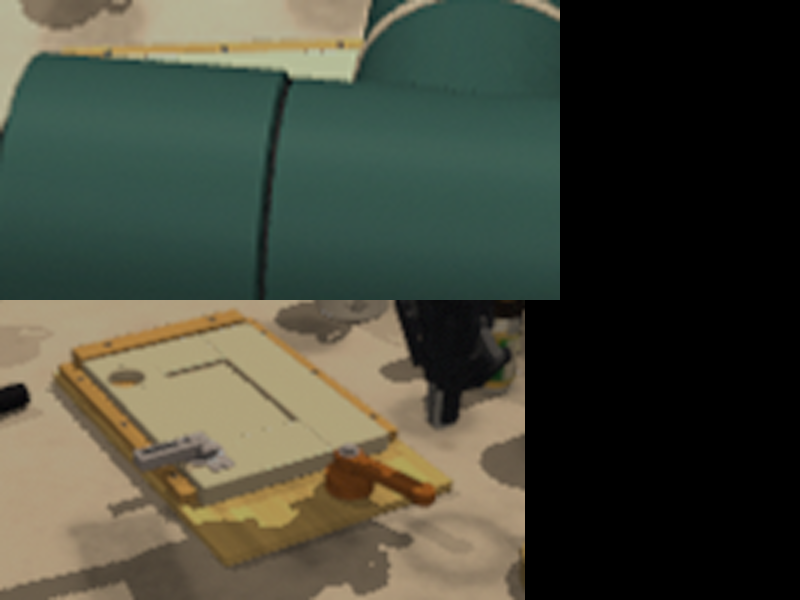

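Run:
```python
from h import *
s=get_image("scene")
f=lambda x,y:(200+x/3,180+(y-300)/3)
print(plane(s,[f(450,487),f(230,564),f(57,375)],12).round(1))
print("bolt",plane(s,[f(349,452)],51.5).round(1),"end",plane(s,[f(427,491)],45).round(1))
print("door",plane(s,[f(83,361),f(200,488),f(397,434),f(258,326)],31).round(1),"bore",plane(s,[f(126,377)],31).round(1))
print("tip",(proj(s,get_obs()["tool_pos"])-[200,180])*3+[0,300])
# cream mask edges: gradient profile tool
th=np.deg2rad(-7.6);ex=np.array([np.cos(th),np.sin(th)]);ey=np.array([-ex[1],ex[0]])
print(ex,ey)
```

```text
[[ 685.1 -136.4   12. ]
 [ 465.  -114.7   12. ]
 [ 507.5  242.3   12. ]]
bolt [[608.5 -88.6  51.5]] end [[ 628.2 -164.2   45. ]]
door [[526.7 221.3  31. ]
 [491.5 -34.7  31. ]
 [685.7 -65.9  31. ]
 [715.4 182.3  31. ]] bore [[544. 168.  31.]]
tip [[436.32641741 421.54586679]]
[ 0.99121554 -0.13225639] [0.13225639 0.99121554]
```

Door is flush with the stop in both directions; finger tip projects within ~1 px of where it is seen. Compute the lever arc.

Run:
```python
from h import *
p=np.array(get_obs()["tool_pos"][:2]);O=np.array([599,63]);th=np.deg2rad(-7.6)
ex=np.array([np.cos(th),np.sin(th)]);ey=np.array([-ex[1],ex[0]])
c=np.array([(p-O)@ex,(p-O)@ey]);print(c)
for a in range(70,191,8):
    f=np.deg2rad(-a);n=np.array([-np.sin(f),np.cos(f)]);d=8+11*abs(n[0])+4*abs(n[1])
    q=np.array([30,-139])+65*np.array([np.cos(f),np.sin(f)])+d*n
    print(a,q.round(),"tool dx,dy cm",((q-c)*[-.1,.1]).round(2));c=q
```

```text
[  83.48041653 -194.34707347]
70 [  71. -193.] tool dx,dy cm [1.27 0.1 ]
78 [  63. -199.] tool dx,dy cm [ 0.81 -0.52]
86 [  54. -202.] tool dx,dy cm [ 0.89 -0.4 ]
94 [  45. -205.] tool dx,dy cm [ 0.91 -0.27]
102 [  36. -207.] tool dx,dy cm [ 0.9  -0.15]
110 [  26. -207.] tool dx,dy cm [ 0.94 -0.02]
118 [  17. -206.] tool dx,dy cm [0.95 0.12]
126 [   7. -203.] tool dx,dy cm [0.94 0.27]
134 [  -2. -199.] tool dx,dy cm [0.91 0.42]
142 [ -10. -193.] tool dx,dy cm [0.85 0.56]
150 [ -18. -186.] tool dx,dy cm [0.76 0.7 ]
158 [ -24. -178.] tool dx,dy cm [0.65 0.82]
166 [ -30. -169.] tool dx,dy cm [0.52 0.92]
174 [ -33. -159.] tool dx,dy cm [0.37 1.  ]
182 [ -35. -149.] tool dx,dy cm [0.21 0.97]
190 [ -36. -141.] tool dx,dy cm [0.1  0.78]
```

Request:
apply_moves(commands=[[[0,0,0],[0,0,3],0],[[0,0,0],[0,0,2.8],0],[[0,0,0],[0,0,0],0]])

```text
time_s: 6.65
tool_pos: [653.7, -139.8, 27.4]
tool_rot: [-0.003, 0.066, 0.998, 0.001]
ft_force: [-0.3, -0.2, -2.3]
finger_gap: 0.001
grip_force: 0.0
```

Request:
apply_moves(commands=[[[0,0,0],[0.7,0,0],0],[[0,0,0],[0.6,0.1,0],0],[[0,0,0],[0.8,-0.5,0],0],[[0,0,0],[0.9,-0.4,0],0],[[0,0,0],[0.9,-0.3,0],0],[[0,0,0],[0.9,-0.15,0],0]])

```text
time_s: 7.15
tool_pos: [607.0, -147.4, 33.5]
tool_rot: [0.001, 0.067, 0.998, -0.0]
ft_force: [4.4, 0.8, 1.3]
finger_gap: -0.002
grip_force: 1.8
```

Request:
apply_moves(commands=[[[0,0,0],[0.95,0,0],0],[[0,0,0],[0.95,0.1,0],0],[[0,0,0],[0.95,0.3,0],0],[[0,0,0],[0.9,0.4,0],0],[[0,0,0],[0.85,0.55,0],0]])

```text
time_s: 7.57
tool_pos: [562.8, -127.1, 32.3]
tool_rot: [0.0, 0.066, 0.998, -0.0]
ft_force: [3.5, -1.3, 0.9]
finger_gap: -0.001
grip_force: 1.7
```

Request:
apply_moves(commands=[[[0,0,0],[0.75,0.7,0],0],[[0,0,0],[0.65,0.8,0],0],[[0,0,0],[0.5,0.9,0],0]])

```text
time_s: 7.82
tool_pos: [547.4, -100.3, 32.3]
tool_rot: [-0.0, 0.066, 0.998, -0.0]
ft_force: [3.9, -3.2, 0.3]
finger_gap: 0.002
grip_force: 2.2
```

Following nicely (≈4 N). Finish the swing slowly.

Request:
apply_moves(commands=[[[0,0,0],[0.2,0.5,0],0],[[0,0,0],[0.15,0.5,0],0],[[0,0,0],[0.1,0.3,0],0]])

```text
time_s: 8.07
tool_pos: [545.7, -88.0, 32.5]
tool_rot: [0.001, 0.066, 0.998, -0.001]
ft_force: [9.0, -27.0, -3.8]
finger_gap: 0.001
grip_force: 13.3
```

Request:
apply_moves(commands=[[[0,0,0],[0.05,0.25,0],0],[[0,0,0],[0.05,0.25,0],0]])

```text
time_s: 8.23
tool_pos: [545.7, -85.1, 32.6]
tool_rot: [0.001, 0.066, 0.998, -0.003]
ft_force: [8.1, -45.1, -6.0]
finger_gap: -0.003
grip_force: 21.7
```

Request:
apply_moves(commands=[[[0,0,0],[0,0.2,0],0],[[0,0,0],[0,0.2,0],0]])

```text
time_s: 8.4
tool_pos: [546.0, -82.0, 32.4]
tool_rot: [0.001, 0.066, 0.998, -0.004]
ft_force: [6.6, -48.6, -6.4]
finger_gap: -0.0
grip_force: 23.3
```

Run:
```python
from h import *
s=get_image("scene")
out=crop(s["pixels"],230,205,100,75,8)
cv2.imwrite("pics/c5.png",out);o=get_obs();print(o["tool_pos"],o["ft_force"])
```

```text
[546.02187202 -82.07639105  32.47297468] [  7.5668688  -41.45455433  -6.77218606]
```

View pics/c5.png

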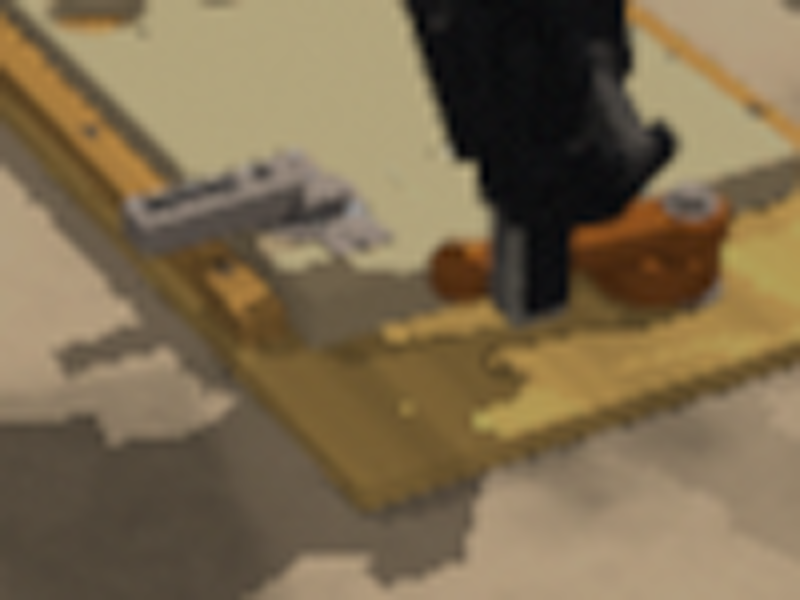

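Lever lies along the door's end: rounded end at crop (460,272), bolt (690,203).

Run:
```python
from h import *
s=get_image("scene")
f=lambda x,y:(230+x/8-1,205+y/8-1)
b=plane(s,[f(690,203)],51.5)[0]
for pt,z in(((460,252),45),((458,272),38.5)):
    e=plane(s,[f(*pt)],z)[0];v=e-b;print(b.round(1),e.round(1),np.hypot(*v[:2]),np.rad2deg(np.arctan2(v[1],v[0]))+7.6)
```

```text
[610.3 -82.2  51.5] [539.1 -54.5  45. ] 76.41531093532616 166.28722819262114
[610.3 -82.2  51.5] [537.7 -55.4  38.5] 77.39411605080983 167.3279679539296
```

Request:
apply_moves(commands=[[[0,0,0],[0,0.2,0],0],[[0,0,0],[0,0,0],0],[[0,0,0],[0,0,0],0]])

```text
time_s: 8.75
tool_pos: [546.1, -81.2, 32.4]
tool_rot: [0.001, 0.067, 0.998, -0.005]
ft_force: [5.8, -50.2, -6.2]
finger_gap: -0.002
grip_force: 24.2
```

Request:
apply_moves(commands=[[[0,0,0],[0,-1.2,0],0],[[0,0,0],[0,-1.3,0],0],[[0,0,0],[0,0,-3.5],0],[[0,0,0],[0,0,-3.5],0],[[0,0,0],[1.35,-3.45,0],4.5],[[0,0,0],[1.35,-3.45,0],4.5],[[0,0,0],[1.35,-3.45,0],4.5],[[0,0,0],[1.35,-3.45,0],4.5],[[0,0,0],[1.35,-3.45,0],4.5],[[0,0,0],[1.3,-3.4,0],4.5]])

```text
time_s: 9.58
tool_pos: [434.1, -296.2, 102.1]
tool_rot: [-0.0, 0.066, 0.998, 0.0]
ft_force: [1.0, 0.8, 0.2]
finger_gap: 0.528
grip_force: 0.0
```

Request:
apply_moves(commands=[[[0,0,-0.112],[0,0,0],4.5],[[0,0,-0.112],[0,0,0],4.5],[[0,0,-0.112],[0,0,0],4.5],[[0,0,-0.112],[0,0,0],4.5],[[0,0,-0.112],[0,0,0],4.5],[[0,0,-0.112],[0,0,0],4.5],[[0,0,0],[0,0,0],4.5]])

```text
time_s: 10.17
tool_pos: [435.2, -294.9, 102.0]
tool_rot: [-0.0, -0.269, 0.963, 0.001]
ft_force: [0.4, 0.6, 0.5]
finger_gap: 0.523
grip_force: 0.0
```

Run:
```python
from h import *
s=get_image("scene");t=get_image("top")
out=np.zeros((600,800,3),np.uint8)
out[:300,:560]=crop(t["pixels"],205,170,140,75,4)
out[300:600,:460]=crop(s["pixels"],240,205,115,75,4)
out[300:600,462:792]=crop(s["pixels"],285,275,66,60,5)
cv2.imwrite("pics/c6.png",out);o=get_obs();print(o["tool_pos"],R.from_quat(o["tool_rot"][[1,2,3,0]]).as_matrix().round(3),o["ft_force"])
```

```text
[ 435.29270854 -295.03757444  102.07864779] [[-0.86  -0.51  -0.001]
 [-0.51   0.86   0.001]
 [ 0.     0.001 -1.   ]] [-0.33561413  0.25527227  0.04003604]
```

View pics/c6.png

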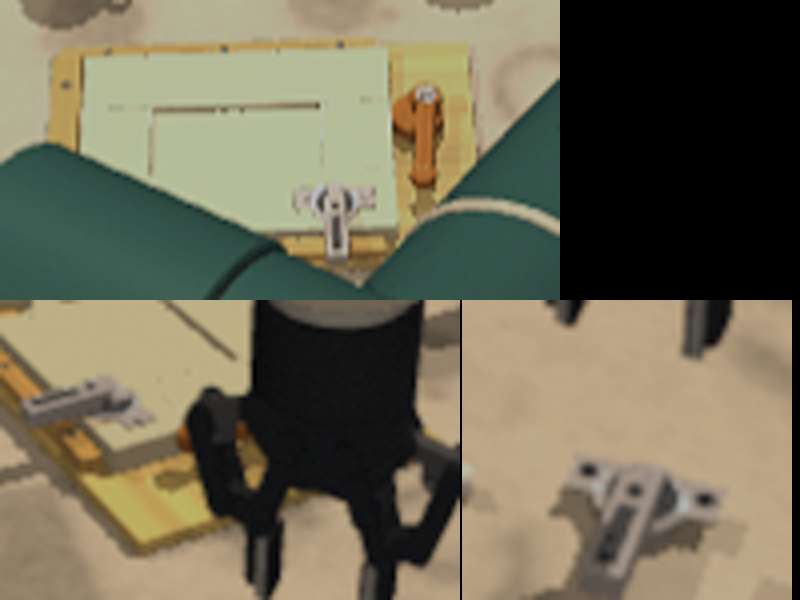

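Run:
```python
from h import *
s=get_image("scene");t=get_image("top")
f=lambda x,y:(285+(x-462)/5-1.2,275+(y-300)/5-1.2)
h=plane(s,[f(588,470),f(706,500)],13.5);print("holes",h.round(1),h.mean(0).round(1))
a=plane(s,[f(635,490),f(607,570)],29);print("arm screw, tail",a.round(1),np.rad2deg(np.arctan2(*(a[0]-a[1])[[1,0]])))
g=lambda x,y:(205+x/4,170+y/4)
b=plane(t,[g(427,93)],51.5)[0];e=plane(t,[g(423,176)],45)[0];v=e-b;print("bolt,end",b.round(1),e.round(1),np.hypot(*v[:2]),np.rad2deg(np.arctan2(v[1],v[0])))
c=plane(t,[g(388,47),g(397,232),g(83,56)],31);print("door",c.round(1))
for i,j in((0,1),(2,0)):
  v=c[j]-c[i];print(np.rad2deg(np.arctan2(v[1],v[0])),np.hypot(*v[:2]))
# fitted hinge: holes & arm
print("fitted wings/arm tail",plane(t,[g(303,198),g(368,195)],33).round(1),plane(t,[g(335,203),g(337,255)],48).round(1))
```

```text
holes [[ 438.2 -268.    13.5]
 [ 466.2 -310.3   13.5]] [ 452.2 -289.1   13.5]
arm screw, tail [[ 434.7 -301.1   29. ]
 [ 396.7 -328.8   29. ]] 36.108211770222546
bolt,end [612.4 -76.   51.5] [532.9 -59.4  45. ] 81.21499361123595 168.19889435836654
door [[683.9 -54.8  31. ]
 [491.1 -31.6  31. ]
 [713.9 204.3  31. ]]
173.1298577684726 194.14360309888048
-96.61600010517678 260.93297536357767
fitted wings/arm tail [[534.5  38.3  33. ]
 [529.5 -14.   33. ]] [[514.7  14.9  48. ]
 [464.3  20.5  48. ]]
```

Lever reads 175° from the cradle's x → cam ≈ 2.0, clamped; top-view door size checks (194 × 261). Hinge yaw ≈ 32.5°, grasp point ≈ (436,-300). Descend and grasp.

Request:
apply_moves(commands=[[[0,0,-0.03],[0.14,-0.44,0],4.5],[[0,0,0],[0,0,3],4.5],[[0,0,0],[0,0,3],4.5],[[0,0,0],[0,0,1.8],4.5],[[0,0,0],[0,0,0.8],4.5],[[0,0,0],[0,0,0],4.5],[[0,0,0],[0,0,0],4.5]])

```text
time_s: 10.95
tool_pos: [436.7, -300.1, 17.0]
tool_rot: [0.0, -0.28, 0.96, -0.0]
ft_force: [-0.4, -0.8, 1.0]
finger_gap: 0.524
grip_force: 0.0
```

Run:
```python
from h import *
s=get_image("scene");t=get_image("top")
out=np.zeros((480,800,3),np.uint8)
out[:,:400]=crop(s["pixels"],275,265,80,96,5)
out[:,400:800]=crop(t["pixels"],350,195,80,96,5)
cv2.imwrite("pics/c7.png",out);o=get_obs();print(o["tool_pos"],o["ft_force"])
```

```text
[ 437.12648854 -300.40264235   17.89341679] [0.64605335 0.61238539 1.13667773]
```

View pics/c7.png

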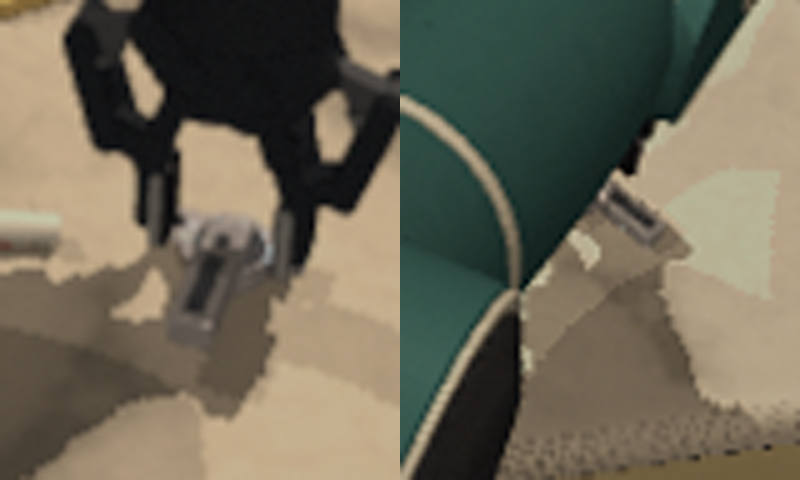

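The fingers straddle the arm at the cup, clear of the wings. Close and lift.

Request:
apply_moves(commands=[[[0,0,0],[0,0,0],0],[[0,0,0],[0,0,0],0],[[0,0,0],[0,0,0],0],[[0,0,0],[0,0,0],0],[[0,0,0],[0,0,0],0],[[0,0,0],[0,0,0],0]], grip_force=70)

```text
time_s: 11.55
tool_pos: [436.9, -300.2, 17.5]
tool_rot: [0.0, -0.281, 0.96, -0.001]
ft_force: [-1.5, 1.3, 7.7]
finger_gap: 0.187
grip_force: 68.6
```

Request:
apply_moves(commands=[[[0,0,0],[0,0,-2],0],[[0,0,0],[0,0,-4],0],[[0,0,0],[0,0,-4],0],[[0,0,0],[0,0,-3],0],[[0,0,0],[0,0,0],0]])

```text
time_s: 11.97
tool_pos: [438.2, -301.2, 153.6]
tool_rot: [0.003, -0.281, 0.96, -0.004]
ft_force: [0.4, -0.6, 0.6]
finger_gap: 0.185
grip_force: 69.0
```

Request:
apply_moves(commands=[[[0,0,0.115],[0,0,0],0],[[0,0,0.115],[0,0,0],0],[[0,0,0.115],[0,0,0],0],[[0,0,0.115],[0,0,0],0],[[0,0,0.115],[0,0,0],0],[[0,0,0.114],[0,0,0],0],[[0,0,0],[-0.275,3.7,0],0],[[0,0,0],[-0.275,3.7,0],0],[[0,0,0],[-0.275,3.7,0],0],[[0,0,0],[-0.275,3.7,0],0]])

```text
time_s: 12.8
tool_pos: [464.9, -152.9, 146.1]
tool_rot: [0.0, 0.06, 0.998, 0.0]
ft_force: [0.4, -0.5, -1.3]
finger_gap: 0.186
grip_force: 69.0
```

Request:
apply_moves(commands=[[[0,0,0],[-0.275,3.7,0],0],[[0,0,0],[-0.275,3.7,0],0],[[0,0,0],[-0.275,3.7,0],0],[[0,0,0],[-0.275,3.7,0],0],[[0,0,0],[-0.275,3.7,0],0],[[0,0,0],[-0.275,3.7,0],0],[[0,0,0],[-0.275,3.7,0],0],[[0,0,0],[-0.275,2,0],0],[[0,0,0],[0,0,0],0]])

```text
time_s: 13.55
tool_pos: [520.4, 123.5, 145.9]
tool_rot: [-0.0, 0.058, 0.998, 0.0]
ft_force: [1.0, -1.2, -1.1]
finger_gap: 0.183
grip_force: 69.1
```

Run:
```python
from h import *
s=get_image("scene");t=get_image("top")
out=np.zeros((600,800,3),np.uint8)
out[:300,:560]=crop(t["pixels"],205,170,140,75,4)
out[300:600,:700]=crop(s["pixels"],200,165,140,60,5)
cv2.imwrite("pics/c8.png",out);o=get_obs();print(o["tool_pos"],R.from_quat(o["tool_rot"][[1,2,3,0]]).as_matrix().round(3),o["ft_force"])
```

```text
[520.02960814 120.6348034  145.83998574] [[-0.993  0.118 -0.001]
 [ 0.118  0.993 -0.   ]
 [ 0.001 -0.    -1.   ]] [-0.11103409  0.40792281 -1.16417576]
```

View pics/c8.png

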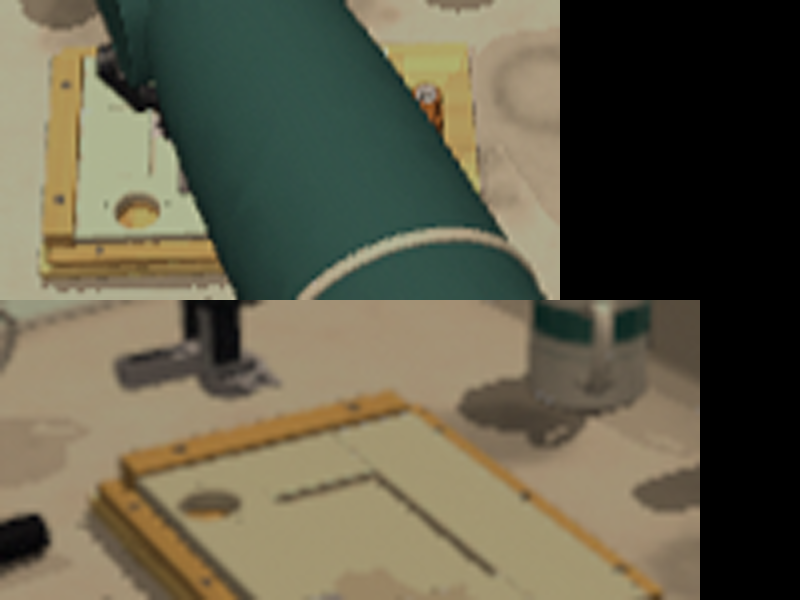

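Both views show the bore clear (top composite (137,211), scene composite (210,504)) with the door against the stop. Fit the bore's rim.

```bash
cat > bore.py <<'E'
from h import *
from scipy.optimize import least_squares
for n,(cx,cy,rx,ry) in {"top":(239,222.7,9,8),"scene":(242,205.8,10,6)}.items():
    d=get_image(n);S=8
    im=crop(d["pixels"],int(cx-rx),int(cy-ry),2*rx,2*ry,S).astype(float)
    ref=np.median(np.r_[im[:6].reshape(-1,3),im[-6:].reshape(-1,3)],0)
    df=np.abs(im-ref).max(2);m=(df>np.percentile(df,97)*.45).astype(np.uint8)
    c=max(cv2.findContours(m,0,1)[0],key=cv2.contourArea)[:,0].astype(float)
    px=c/S+[int(cx-rx),int(cy-ry)]-.5+.5/S
    P=plane(d,px,31)[:,:2]
    f=least_squares(lambda q:np.hypot(*(P-q[:2]).T)-q[2],[544,172,18],loss="soft_l1")
    g=least_squares(lambda q:np.hypot(*(P-q).T)-18.5,[544,172],loss="soft_l1")
    print(n,"free",f.x.round(1),"fixed",g.x.round(1),"bbox",px.min(0).round(1),px.max(0).round(1),np.abs(f.fun).max().round(1))
    o=get_obs();print("  TCP proj",proj(d,o["tool_pos"]).round(1))
E
python3 bore.py
```

```text
top free [551.4 175.6  28.9] fixed [550.2 173.1] bbox [229.6 213.6] [247.4 227.6] 13.3
  TCP proj [[254.  204.4]]
scene free [543.6 169.8  17.1] fixed [543.5 169.8] bbox [235.2 202.8] [247.7 208.2] 2.0
  TCP proj [[242.3 177.5]]
```

```bash
sed -i 's/(239,222.7,9,8)/(239,222.7,8,7)/; s/c=max/m=cv2.morphologyEx(m,2,np.ones((17,17),np.uint8));m[:, :]=m\n    c=max/' bore.py; sed -i 's/"scene":/"top2":(239,222.7,8,6),"scene":/; s/get_image(n)/get_image(n[:3] if n[0]=="t" else n)/' bore.py; python3 bore.py
python3 - <<'E'
from h import *
t=get_image("top")
X=np.array([(115,211),(160,211),(137.5,192),(137.5,230),(137.5,211)]);px=np.array([205,170])+(X+.5)/4-.5
print(plane(t,px,31).round(1))
im=t["pixels"][214:232,230:250].astype(int);print(im[:,:,0])
E
```

```text
top free [545.9 174.2  17.2] fixed [545.8 174. ] bbox [233.3 218.1] [244.3 226.2] 1.7
  TCP proj [[254.2 204.3]]
top2 free [546.  174.1  17.3] fixed [545.9 174. ] bbox [233.3 218.1] [244.3 226.2] 1.6
  TCP proj [[254.2 204.3]]
scene free [543.7 169.7  16.9] fixed [543.7 169.7] bbox [235.9 202.8] [247.3 208.1] 1.7
  TCP proj [[242.4 177.4]]
[[547.5 191.4  31. ]
 [542.  155.2  31. ]
 [563.9 171.6  31. ]
 [525.9 174.9  31. ]
 [544.8 173.3  31. ]]
[[145 145 146 146 144 143 143 142 146 146 146 142 137 144 146 146 146 146
  146 150]
 [146 146 145 146 146 146 146 146 146 146 145 146 146 146 146 145 146 145
  146 150]
 [146 146 146 146 146 146 146 147 148 147 147 146 146 146 146 146 146 146
  147 150]
 [146 146 146 146 147 148 149 140 140 141 140 144 148 148 146 146 146 146
  147 149]
 [146 147 146 147 149 140 123 112 105 107 106 115 129 141 147 147 147 147
  146 148]
 [147 148 147 148 141 113  77  76  71  73  75  79  90 113 141 148 148 147
  147 147]
 [148 121 145 146 112  76  64  59  65  66  68  68  71  80 112 149 120 130
  146 146]
 [148 111 145 131  78  58  53  45  53  55  57  57  62  67
[... 178 characters left out ...]
 148 147
  147 146]
 [147 147 149 129  56  60  74  84  88  94  94  94  93  89 113 148 147 147
  146 147]
 [146 147 148 144 107  77  72  78  86  93  92  91  90 112 142 148 147 146
  146 147]
 [147 147 147 150 142 124  95  78  86  91  93 108 130 141 149 147 147 147
  147 147]
 [149 149 149 149 151 149 138 132 133 134 134 141 151 150 150 150 150 149
  150 150]
 [131 131 131 131 132 132 126 125 125 125 125 124 124 117 117 116 116 116
  116 117]
 [ 94  93  94  93  94  94  84  83  84  84  83  82  83  73  74  73  73  72
   72  72]
 [ 63  63  63  64  64  65  67  78  64  63  63  79  81  67  64  82  84  84
   85  86]
 [ 73  74  75  75  75  75  76  82  74  74  72  83  84  74  72  83  85  85
   86  86]]
```

Bore ≈ (545,173) (top (546,174), scene (543.6,170) plus its known bias). Go hover low over it.

Request:
apply_moves(commands=[[[0,0,0],[-0.23,2.75,0],0],[[0,0,0],[-0.23,2.75,0],0],[[0,0,0],[0,0,3],0],[[0,0,0],[0,0,3],0],[[0,0,0],[0,0,1.5],0],[[0,0,0],[0,0,0],0],[[0,0,0],[0,0,0],0]])

```text
time_s: 14.53
tool_pos: [531.3, 173.7, 71.3]
tool_rot: [-0.0, 0.06, 0.998, -0.0]
ft_force: [-0.4, -0.3, -0.8]
finger_gap: 0.184
grip_force: 69.1
```

Run:
```python
from h import *
s=get_image("scene");t=get_image("top")
out=np.zeros((600,800,3),np.uint8)
out[:300,:400]=crop(t["pixels"],215,190,50,37,8)[:300,:400] if 0 else cv2.resize(crop(t["pixels"],212,195,56,42,7),(400,300))
out[:,400:]=crop(s["pixels"],217,160,50,75,8)
cv2.imwrite("pics/c9.png",out);o=get_obs();print(o["tool_pos"],o["tool_rot"],o["ft_force"],proj(s,o["tool_pos"]))
```

```text
[532.1457226  174.00404158  73.02293112] [9.49235160e-04 6.00964075e-02 9.98192076e-01 3.17104498e-04] [ 0.0040825  -0.30992467  0.36582881] [[236.8046269  193.13347876]]
```

View pics/c9.png

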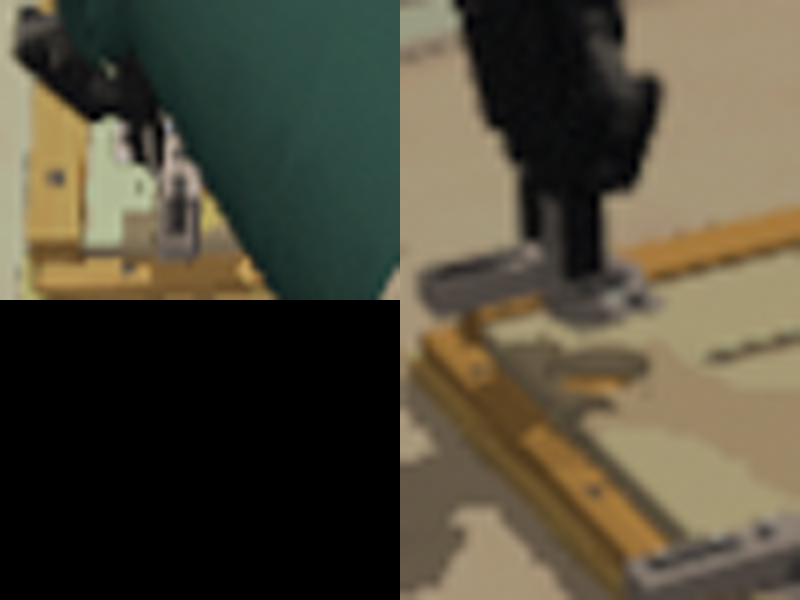

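Run:
```python
from h import *
s=get_image("scene");o=get_obs();p=np.array(o["tool_pos"]);M=R.from_quat(o["tool_rot"][[1,2,3,0]]).as_matrix()
im=s["pixels"][190:212,230:252];print("gray cols 230..251");
for i,r in enumerate(im):print(190+i,*["%3d/%3d"%(a,int(c)-int(b)) for b,a,c in r.astype(int)])
for x in(-16,-14,-12):
  b=p+M@[x,0,0]
  a=np.linspace(0,2*np.pi,60)
  for nm,rad,z in(("flange",20.5,-6),("cuptop",17,-6),("foot",14.5,-17.5)):
    q=proj(s,np.c_[b[0]+rad*np.cos(a),b[1]+rad*np.sin(a),0*a+p[2]+z]);print(x,nm,q.min(0).round(1),q.max(0).round(1))
q=proj(s,np.c_[544+18*np.cos(a),170+18*np.sin(a),0*a+31]);print("bore@544,170",q.min(0),q.max(0))
q=proj(s,np.c_[545+18*np.cos(a),173+18*np.sin(a),0*a+31]);print("bore@545,173",q.min(0),q.max(0))
```

```text
gray cols 230..251
190 109/ 25  84/ 16  88/ 15 114/ 21  98/ 18  67/ 11  62/  9  40/  5  14/ -2  12/ -2  11/ -1  13/ -1  47/  9 114/ 32 137/ 45 138/ 54 137/ 64 129/ 80 127/ 89 128/ 88 124/ 98 121/106
191  80/ 11  76/ 11  95/ 16 119/ 22 105/ 20  76/ 12  66/ 10  45/  6  12/ -1  13/ -1  13/ -1  14/ -1  42/  6 100/ 20 120/ 32 126/ 51 125/ 80 122/102 122/105 122/106 121/106 123/106
192 100/ 18  90/ 17  98/ 19 105/ 21  93/ 17  72/ 12  66/ 10  45/  6  13/ -1  14/ -1  14/ -2  13/ -2  47/  7  92/ 16 105/ 19 109/ 27 118/ 48 121/ 85 122/105 122/106 123/106 122/106
193 102/ 19  85/ 16  73/ 12  71/ 14  70/ 12  66/ 12  65/ 10  44/  7  12/ -1  12/ -2  24/  1  28/  3  56/  8  80/ 14  76/ 13  80/ 13 106/ 20 117/ 57 115/ 92 110/ 95 104/ 90 101/ 89
194  70/ 14  70/ 12  69/ 12  70/ 12  70/ 14  67/ 11  66/ 10  51/  7  42/  6  48/  6  49/  6  49/  7  55/  8  59/  8  73/  8  94/ 12 111/ 18 110/ 35  96/ 62  81/ 67  81/ 55  90/ 54
195  70/ 11  70/ 13  69/ 12  69/ 12  73/ 19  66/ 16  63/  9  62/  9  59/  8  56/  8  54/  6  57/  8  68/  8  77/  6 113/ 10 129/ 15 116/ 18 107/ 22 102/ 31 109/ 41 124/ 48 133/ 51
1
[... 2661 characters left out ...]
5/ 52 135/ 53 135/ 52 135/ 54 135/ 53
211  68/ 60  67/ 60  69/ 58  71/ 61  70/ 52  73/ 36  77/ 28  73/ 28  70/ 27  94/ 37 106/ 41 106/ 42 105/ 42 124/ 49 135/ 53 134/ 53 135/ 53 135/ 53 134/ 53 135/ 52 135/ 54 135/ 53
-16 flange [234.9 190.5] [249.1 197. ]
-16 cuptop [236.1 191.1] [247.8 196.4]
-16 foot [237.1 195. ] [247.1 199.6]
-14 flange [234.2 190.7] [248.4 197.1]
-14 cuptop [235.4 191.2] [247.2 196.6]
-14 foot [236.5 195.1] [246.5 199.7]
-12 flange [233.6 190.8] [247.8 197.3]
-12 cuptop [234.8 191.4] [246.6 196.7]
-12 foot [235.9 195.3] [245.9 199.9]
bore@544,170 [235.48157803 202.48305173] [247.80364494 208.36892035]
bore@545,173 [235.24541042 202.00223581] [247.54213385 207.86358366]
```

The hand view: cup right over the bore (foot centre ≈ px (240.4,197), bore ≈ (241.5,205)); cup about 1–3 mm too far left in the image. Nudge by half of that and lower, feeling forces.

Request:
apply_moves(commands=[[[0,0,0],[-0.13,-0.08,0],0],[[0,0,0],[0,0,0.8],0],[[0,0,0],[0,0,0.8],0],[[0,0,0],[0,0,0.3],0],[[0,0,0],[0,0,0],0]])

```text
time_s: 15.1
tool_pos: [531.9, 173.0, 50.8]
tool_rot: [-0.001, 0.06, 0.998, -0.0]
ft_force: [0.2, 0.0, -1.2]
finger_gap: 0.188
grip_force: 69.1
```

Request:
apply_moves(commands=[[[0,0,0],[0,0,0.2],0],[[0,0,0],[0,0,0.1],0],[[0,0,0],[0,0,0],0]])

```text
time_s: 15.35
tool_pos: [532.5, 173.2, 49.2]
tool_rot: [-0.0, 0.06, 0.998, -0.0]
ft_force: [-0.5, 0.4, -1.1]
finger_gap: 0.18
grip_force: 69.1
```

Request:
apply_moves(commands=[[[0,0,0],[0,0,0.1],0],[[0,0,0],[0,0,0.1],0],[[0,0,0],[0,0,0],0]])

```text
time_s: 15.6
tool_pos: [532.5, 173.2, 47.2]
tool_rot: [-0.0, 0.06, 0.998, -0.0]
ft_force: [-0.4, 0.5, -0.9]
finger_gap: 0.186
grip_force: 69.1
```

Request:
apply_moves(commands=[[[0,0,0],[0,0,0.1],0],[[0,0,0],[0,0,0.1],0],[[0,0,0],[0,0,0],0]])

```text
time_s: 15.85
tool_pos: [532.5, 173.1, 45.1]
tool_rot: [-0.0, 0.06, 0.998, -0.0]
ft_force: [0.2, 0.1, -1.2]
finger_gap: 0.185
grip_force: 69.1
```

Request:
apply_moves(commands=[[[0,0,0],[0,0,0.1],0],[[0,0,0],[0,0,0],0]])

```text
time_s: 16.02
tool_pos: [532.5, 173.1, 44.1]
tool_rot: [-0.0, 0.06, 0.998, -0.0]
ft_force: [-0.2, -0.4, -0.7]
finger_gap: 0.184
grip_force: 69.1
```

Request:
apply_moves(commands=[[[0,0,0],[0,0,0.1],0],[[0,0,0],[0,0,0],0]])

```text
time_s: 16.18
tool_pos: [532.5, 173.2, 43.1]
tool_rot: [-0.0, 0.06, 0.998, -0.0]
ft_force: [-0.6, -0.3, -1.6]
finger_gap: 0.189
grip_force: 69.1
```

The foot is already ~5 mm inside the bore without contact. Continue.

Request:
apply_moves(commands=[[[0,0,0],[0,0,0.1],0],[[0,0,0],[0,0,0.1],0],[[0,0,0],[0,0,0],0]])

```text
time_s: 16.43
tool_pos: [532.5, 173.1, 41.0]
tool_rot: [-0.0, 0.06, 0.998, -0.0]
ft_force: [0.7, -0.7, -1.2]
finger_gap: 0.186
grip_force: 69.1
```

Request:
apply_moves(commands=[[[0,0,0],[0,0,0.1],0],[[0,0,0],[0,0,0.1],0],[[0,0,0],[0,0,0],0]])

```text
time_s: 16.68
tool_pos: [532.5, 173.2, 39.0]
tool_rot: [-0.0, 0.06, 0.998, -0.0]
ft_force: [0.4, 0.8, -0.7]
finger_gap: 0.184
grip_force: 69.1
```

Request:
apply_moves(commands=[[[0,0,0],[0,0,0.1],0],[[0,0,0],[0,0,0],0]])

```text
time_s: 16.85
tool_pos: [532.5, 173.2, 38.1]
tool_rot: [-0.0, 0.06, 0.998, -0.0]
ft_force: [0.1, 0.2, -0.5]
finger_gap: 0.18
grip_force: 69.1
```

Request:
apply_moves(commands=[[[0,0,0],[0,0,0.05],0],[[0,0,0],[0,0,0.05],0],[[0,0,0],[0,0,0],0]])

```text
time_s: 17.1
tool_pos: [532.6, 173.2, 37.2]
tool_rot: [-0.0, 0.06, 0.998, -0.0]
ft_force: [-0.1, 0.1, -1.2]
finger_gap: 0.188
grip_force: 69.2
```

Request:
apply_moves(commands=[[[0,0,0],[0,0,0.05],0],[[0,0,0],[0,0,0],0]])

```text
time_s: 17.27
tool_pos: [532.6, 173.2, 37.1]
tool_rot: [0.0, 0.06, 0.998, 0.0]
ft_force: [-2.6, -0.3, 1.8]
finger_gap: 0.185
grip_force: 69.5
```

Request:
apply_moves(commands=[[[0,0,0],[0,0,0.05],0],[[0,0,0],[0,0,0],0]])

```text
time_s: 17.43
tool_pos: [532.7, 173.2, 37.0]
tool_rot: [0.0, 0.06, 0.998, 0.0]
ft_force: [-5.1, -2.2, 9.2]
finger_gap: 0.186
grip_force: 70.3
```

Contact at exactly the expected seat height (37 mm). Press to 15 N.

Request:
apply_moves(commands=[[[0,0,0],[0,0,0.03],0],[[0,0,0],[0,0,0],0],[[0,0,0],[0,0,0],0],[[0,0,0],[0,0,0],0],[[0,0,0],[0,0,0],0],[[0,0,0],[0,0,0],0]])

```text
time_s: 17.93
tool_pos: [532.7, 173.2, 37.0]
tool_rot: [0.0, 0.06, 0.998, 0.0]
ft_force: [-5.7, -2.7, 11.6]
finger_gap: 0.186
grip_force: 70.8
```

Run:
```python
from h import *
fs=[]
for i in range(3):
    s=get_image("scene");o=get_obs();fs.append(o["ft_force"])
print(np.round(fs,1),o["ft_torque"],o["tool_pos"])
cv2.imwrite("pics/c10.png",crop(s["pixels"],215,160,115,85,7)[:,:800])
```

```text
[[-6.9 -3.1 12.1]
 [-7.  -1.9 12.4]
 [-6.1 -2.8 12.5]] [-0.39516048  1.21430806  0.05636535] [532.68299148 173.17850243  37.0124632 ]
```

View pics/c10.png

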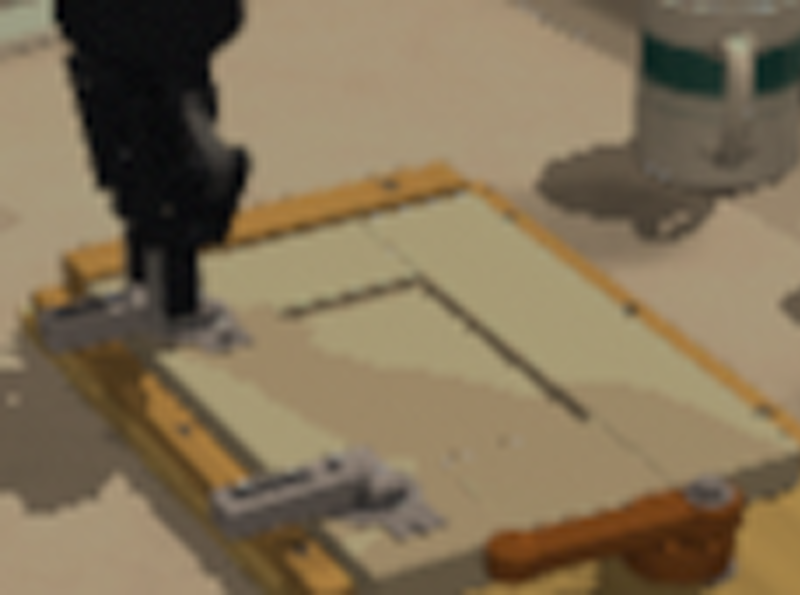

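Hinge sits flush, parallel to the fitted one, lever across the door's end. Trim the force to 15 N and ease the side load.

Request:
apply_moves(commands=[[[0,0,0],[0.03,0,0.02],0],[[0,0,0],[0,0,0],0],[[0,0,0],[0,0,0],0],[[0,0,0],[0,0,0],0],[[0,0,0],[0,0,0],0],[[0,0,0],[0,0,0],0]])

```text
time_s: 18.58
tool_pos: [532.7, 173.2, 37.0]
tool_rot: [0.0, 0.06, 0.998, 0.0]
ft_force: [-4.8, -3.2, 13.4]
finger_gap: 0.181
grip_force: 70.8
```

Run:
```python
from h import *
fs=[]
for i in range(6):
    get_image("scene");fs.append(get_obs()["ft_force"])
print(np.round(fs,1))
```

```text
[[-4.9 -3.  13.1]
 [-5.3 -3.4 12.7]
 [-5.3 -2.6 12.4]
 [-5.5 -3.5 12.8]
 [-5.1 -3.8 12.6]
 [-5.9 -2.2 13.7]]
```

Request:
apply_moves(commands=[[[0,0,0],[0.03,0,0.03],0],[[0,0,0],[0,0,0],0],[[0,0,0],[0,0,0],0],[[0,0,0],[0,0,0],0],[[0,0,0],[0,0,0],0],[[0,0,0],[0,0,0],0]])

```text
time_s: 19.38
tool_pos: [532.6, 173.2, 36.9]
tool_rot: [0.001, 0.06, 0.998, 0.0]
ft_force: [-3.7, -3.8, 14.5]
finger_gap: 0.185
grip_force: 71.0
```

Run:
```python
from h import *
fs=[]
for i in range(8):
    get_image("scene");fs.append(get_obs()["ft_force"])
print(np.round(fs,1),np.mean(fs,0))
```

```text
[[-4.3 -3.6 14.6]
 [-4.3 -4.6 15. ]
 [-4.  -4.  14.6]
 [-4.2 -4.7 13.8]
 [-4.8 -2.5 14.7]
 [-4.2 -4.2 14.1]
 [-4.5 -3.3 14.9]
 [-5.  -3.8 14.2]] [-4.41354323 -3.82176921 14.49416554]
```

Steady at ~14.5 N on the sensor (plus the hinge's own weight ≈ 15.5 N on the door). Hand in.

```bash
python3 -c "
from station import *
print(hand_in())"
```

```text
the job is handed in; nothing more can be done
None
```

The job is handed in: the door is clamped against the stop with the cam lever at about 2.0 rad, and the hinge is seated at the expected height, parallel to the fitted one and still held under about 15 N. It took about 20 s of arm time, and the closed fingertips reached about 50 N on the lever while tightening it.

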